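Index the amber jar under the top-load rig and hold it in the cam's dwell

ROBOT

A 6-joint arm with a two-finger parallel gripper is mounted at the origin on the work surface. World frame = base frame: x ahead of the robot, y to its left, z up, the work surface at z = 0. Lengths are in m, angles in rad, forces in N, time in s.
With the tool pointing down it reaches from about 0.25 to 0.775 m from the base axis. Payload 4 kg.
Tool frame: the origin (TCP) lies at the very end of the fingers, on their centre line; the grasp point (between the pads) lies 19 mm behind it; z points along the fingers, y is the line along which they close (so a half turn about z gives the same grasp; the last joint's range is limited). The gripper opens to 94 mm and grips with 3 to 60 N. Pads are 16 mm wide; open, the fingers measure 119 mm over their backs; the gripper's body (75 mm by 177 mm) begins 78 mm behind the grasp point.
Start: joints at [-1.431, 0.087, 1.371, -0, 1.684, -0.103], TCP at [0.132, -0.534, 0.206] pointing down, gripper open.
Joint ranges: [-3.1, 3.1], [-0.76, 2.03], [0.27, 2.55], [-1.08, 4.22], [0.17, 2.65], [-2.57, 2.57]. Speed limits (rad/s): [2.79, 2.79, 3.14, 3.14, 3.14, 3.14].

INTERFACE

Orientations are given as [roll, pitch, yaw] about the fixed x, y, z axes, in that order (R = Rz(yaw) Ry(pitch) Rx(roll)).
In Python, from bench import robot, vision gives the robot as it stands.
- The arm moves only by the shell command python3 -m crank 'ROWS'. ROWS is JSON, a list of rows, each a list of 3 entries, a list of its own where there are three numbers: the closure, from 0 (fully open) to 1 (shut), then the shift along the tool's x, y, z in m, then the turn, a rotation vector about the tool's x, y, z in degrees. A call has 1 to 8 rows; each row shifts and turns the commanded pose from where the row before left it, along the tool's axes as they then stand; what a row does not reach is not made up. A row lasts 1/10 s, in which the tool goes at most 50 mm and 8.59 degrees, less where a joint would pass 70% of its speed; a pose out of reach is approached as far as the arm can. A call with a gripper value outside its range is refused whole. The fingers move at their own pace and stop on an object; the grip force is fixed at half the most. Time passes only in rows, so rows that do not move let the fingers close. It gives the time, the measured TCP pose, the force, the opening and the grip force at its end, in the units of the state.
- robot.get_obs(): the state, without advancing time (a new reading comes with each control period).
- vision.snapshot(name): name is "side" or "top" or "wrist"; returns a dict with "color" (480x640x3 uint8, red, green, blue), "z_map" (480x640 float32, m along the optical axis (not along the pixel's ray), 0 where there is no reading), "fx", "fy", "cx", "cy" (pixels), "R" (3x3) and "t" (3): a world point X has camera coordinates R X + t. Camera axes: x right, y down, z forward; pixel columns grow to the right and rows downward; lengths in m; the calibration is good to about 2 mm. A picture is of the moment at which its call begins.
- robot.close_job(): hands the job in; it is judged then, once.
The state is a dict: "time": time; "joint_positions": joint angles; "qvel": joint speeds; "joint_torque": joint torques, N m; "tool_pos": TCP position; "ee_rot": TCP orientation; "wrist_force": force on the tool from outside, world axes, zero at the start; "wrist_torque": the same for the moment, N m; "width": finger opening in m; "finger_force": force on a finger pad.
Only numpy, scipy, OpenCV 4.12 (cv2) and the standard library are available. Lean on these libraries where they do the work, as an engineer would, in place of code of your own. Each camera call takes 0.05 s, during which the arm holds its last target. There are 200 camera calls.

TASK

Set up the top-load hold test on the amber jar: lift the red release bar on the jar carriage and keep it up while you slide the carriage along until the amber jar stands under the ram, then let the bar down so that it catches the notch there. Next turn the crank over the top towards the robot until the cam's follower rests in the flat dwell and the ram is fully down on the amber jar's lid, and let go, leaving the ram pressing. Keep the jars standing in their pockets, never press on another jar, and leave the things on the bench around the rig where they are.

Things in the scene. Friction and masses are not known exactly. Their poses are not given: they have to be found in the camera images.
- rig: top-load rig fixed to the bench: cream base 280 x 470 mm, blue head on two columns. Origin on the bench below the ram axis; +x away from robot (yaw within 0.2 rad), +y along the slide to the crank side. Head: x -88..145, y -64..64, z 205..319 mm; it overhangs the bar's final place: grip the bar with the tool tilted 35 to 48 deg, fingers pointing down and to +x, gripper leaning back to the robot
- ram_axis (a point): point on the ram's axis at the height of the jar pocket floors (42 mm above the bench); the jar under test must stand here. Fixed to the rig, same axes as rig
- carriage (a joint): m along rig +y: 0 parked at the start (middle pocket at rig y = -160 mm), range -0.006 to 0.246; friction about 1.5 N. Moves only while the release bar is up. Rack notches every 20 mm (0, 0.02 ... 0.24), 8 mm deep, 1.5 mm play either way. The white tray has three pockets 54 mm square, 24 mm deep, 60 mm apart along y; each comes under the ram exactly at one notch
- bar_grip (a point): middle of the red grip rod of the release bar: 14 mm diameter, 98 mm long along rig y, carried by two steel arms 45 mm either side of this point. At rig x = -90 mm, z = 90 mm when down, 64 mm in front of the jars; travels with the carriage at its middle. Same axes as rig
- latch (a joint): m, height of the release bar above its low position: 0 with its pawl in a notch, 0.013 at the upper stop; it moves straight up. The pawl clears the rack above 0.0075; let down between notches it rests on a tooth at about 0.0075. Weight and spring push it down with 4.5 N (low) to 6.5 N (high)
- crank (a joint): rad, crank arm: 0 straight up, growing as the handle swings over the top to the robot (rig -x), pi/2 level towards the robot; range -0.9 to 2.4, starts at -0.75 to -0.4 (leaning back). The brass cam pushes the ram down from about -0.35; the flat dwell runs from 1.22 to 1.92 (70 to 110 deg), then the ram rises. Needs up to 0.5 N m; may spring back if let go on a flank, stays put in the dwell
- crank_hub (a point): point on the camshaft axis (along rig y) level with the middle of the crank handle: rig x = 0, y = 132, z = 277 mm. Fixed to the rig, same axes as rig
- crank_grip (a point): middle of the black crank handle, a freely turning sleeve 22 mm diameter, 90 mm long along rig y (y = 83 to 173 mm; crank arm at its inner end, outer end free). Runs on a circle of radius 65 mm about crank_hub; can be pinched from above across rig x all the way. Its own turn is free, only its position matters
- ram (a joint): m, travel of the ram downwards: 0 up, 0.0158 fully down in the dwell
- foot: grey round spring foot under the ram, 42 mm diameter, 12 mm thick; 10 mm above the jar lids when up, pressing with about 12 N in the dwell. Its origin lies on the ram axis, 132 mm below its underside
- amber_jar: the jar to test: brown amber jar, black lid, no label, 52 mm diameter, 80 mm high, 110 to 225 g, loose in one of the three pockets (which one varies). Origin: centre of its underside
- white_jar: white jar with white lid, same size, in another pocket. Origin: centre of its underside
- clear_jar: clear glass jar with paper label and white lid, same size, in another pocket. Origin: centre of its underside
- beaker: bystander: empty glass beaker, 72 mm diameter, 95 mm high, left of the rig. Origin: centre of its underside
- bottle: bystander: amber bottle with black cap, 48 mm diameter, 105 mm high, standing on the bench right of the rig. Origin: centre of its underside
- spare_lid: bystander: white spare lid, 64 mm diameter, 17 mm high, lying flat in front of the rig on the right. Origin: centre of its underside
- caliper: bystander: digital caliper lying flat, 230 mm long along its y, 12 mm thick, in front of the rig on the left. Origin: middle of its beam, on the bench
Mind the look-alikes: they are no part of the job. Leave any green or yellow look-alike of the amber_jar alone.

How it is judged:
On the way, in this order (a step that is already met when the one before it is completed fails the run):
1. the release bar is held up while the carriage is slid away from its parking notch (value of joint latch above 0.007 m and value of joint carriage above 0.03 m), for 0.1 s.
2. the bar is let down and has caught the notch that puts the amber jar under the ram, with the ram still up (value of joint latch below 0.002 m and horizontal distance between amber_jar and ram_axis below 0.007 m and value of joint ram below 0.004 m and velocity of joint carriage below 0.01 m/s and contact force between the fingers and rig below 0.5 N), for 0.2 s.
At the end, for the whole second after the job is handed in: Crank at rest in the dwell (1.22 to 1.92 rad), ram at least 14.8 mm down, its foot pressing on the amber jar with over 6 N; amber jar within 7 mm of the ram axis; release bar down in its notch (under 2 mm up); all three jars upright (0.12 rad) on their pocket floors (value of joint crank between 1.22 and 1.92 rad and value of joint ram above 0.0148 m and velocity of joint crank between -0.05 and 0.05 rad/s and contact force between foot and amber_jar above 6 N and value of joint latch below 0.002 m and horizontal distance between amber_jar and ram_axis below 0.007 m and height (world z) of each of amber_jar, white_jar, clear_jar below 0.048 m and angle between each of amber_jar, white_jar, clear_jar's own z axis and vertical below 0.12 rad); the robot touches nothing.
It fails at once if the foot presses on another jar (contact force between foot and white_jar above 3 N or contact force between foot and clear_jar above 3 N).
It fails at once if a jar is tipped or lifted out of its pocket (angle between any of amber_jar, white_jar, clear_jar's own z axis and vertical above 0.3 rad or height (world z) of any of amber_jar, white_jar, clear_jar above 0.062 m).
It fails at once if a thing on the bench around the rig is shifted more than 20 mm or knocked over (distance of any of beaker, bottle, spare_lid, caliper from where it was at the start of the episode above 0.02 m or angle between any of beaker, bottle, spare_lid, caliper's own z axis and vertical above 0.5 rad).
It also fails if it takes over 69 s, if anything falls off the work surface, if the arm or the gripper's body presses on something with over 40 N, if the wrist force passes 120 N, or if a joint passes its speed limit or range.

## Working session

There is one attempt and no reset: what is moved stays moved. The work goes in short steps, Python scripts to look and compute and a shell command to move; the robot and the scene stay as the last step left them, time stands still between calls to the robot, and variables do not carry over. Pictures are saved under pics/ and viewed, at most 10 in all, crops included, and the job is handed in when it is done.

```bash
ls; mkdir -p pics
python3 - <<'E'
from bench import robot, vision
import cv2,numpy as np,pickle
o=robot.get_obs();print(o)
S={}
for n in("side","top"):
    s=vision.snapshot(n);S[n]=s
    cv2.imwrite(f"pics/{n}0.png",s["color"][:,:,::-1]);print(n,s["fx"],s["cx"],s["cy"],s["R"],s["t"])
pickle.dump(S,open("s0.pkl","wb"))
E
```

```text
pics
{'time': 0.0, 'joint_positions': array([-1.43109987e+00,  8.79354250e-02,  1.37225549e+00,  2.84220188e-05,
        1.68361427e+00, -1.03099219e-01]), 'qvel': array([-0.00012196,  0.00099613, -0.00074801, -0.00064768,  0.00050043,
        0.00040216]), 'joint_torque': array([-4.21415652e-04, -3.40174663e+01, -3.02429938e+01,  7.16383732e-02,
        3.29287641e-02, -1.73862213e-04]), 'tool_pos': array([ 0.13215692, -0.53331106,  0.20431427]), 'ee_rot': array([-3.13939478e+00, -2.55803951e-04,  2.42798564e-01]), 'wrist_force': array([ 0.5124357 , -0.63768283,  0.04478884]), 'wrist_torque': array([-0.04304132,  0.0186497 ,  0.00136069]), 'finger_force': 0.0, 'width': 0.09413863593833126}
side 575.3116392146371 320.6872098787123 238.4498839337261 [[ 0.9856144  -0.16881623 -0.00808311]
 [-0.09547956 -0.51670832 -0.85082088]
 [ 0.13945577  0.83935308 -0.52539366]] [-0.48360765  0.21449748  1.7897009 ]
top 575.6887299028584 321.9732961854859 239.38846853749362 [[ 0.00157979 -0.99997856 -0.00635529]
 [-0.99832806 -0.00120991 -0.05778946]
 [ 0.05778053  0.00643596 -0.99830856]] [-0.00549696  0.48563611  1.57760637]
```

View pics/side0.png

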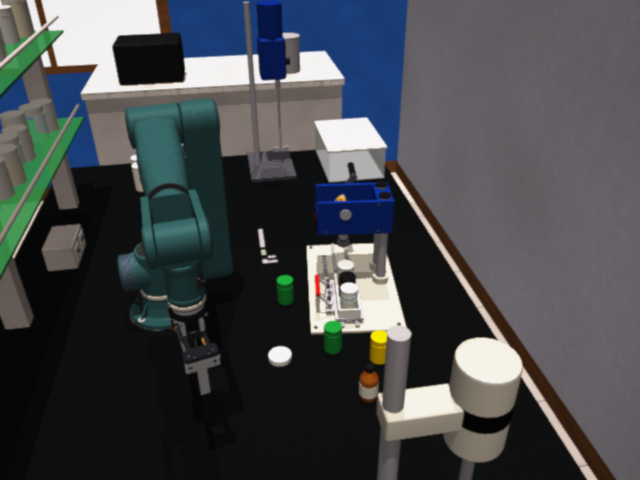

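View pics/top0.png

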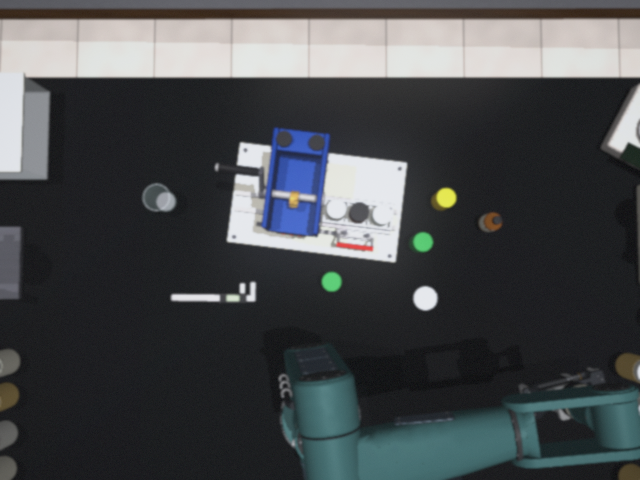

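The side and top pictures show the rig ahead. In the top view the black amber lid is in the middle pocket at about (359,212), with white lids at (336,210) and (381,215). The red bar is at (354,245), the crank handle at (240,168), the head at about (298,180), and green look-alikes are at (331,282) and (423,242). Next I'll fit the rig pose.

```bash
cat > h.py <<'E'
import numpy as np,cv2
def cloud(s):
    z=s["z_map"];v,u=np.mgrid[:480,:640]
    c=np.stack([(u-s["cx"])/s["fx"]*z,(v-s["cy"])/s["fy"]*z,z],-1)
    P=(c-s["t"])@s["R"]; P[z==0]=np.nan
    return P
def proj(s,X):
    c=np.atleast_2d(X)@s["R"].T+s["t"];return np.c_[c[:,0]/c[:,2]*s["fx"]+s["cx"],c[:,1]/c[:,2]*s["fy"]+s["cy"]]
E
python3 - <<'E'
from h import *;import pickle
S=pickle.load(open("s0.pkl","rb"));np.set_printoptions(precision=4,suppress=True)
s=S["top"];P=cloud(s);h=cv2.cvtColor(s["color"],cv2.COLOR_RGB2HSV);Z=P[...,2]
roi=np.zeros(Z.shape,bool);roi[120:275,205:412]=1
def rect(m,n):
    q=P[m][:,:2].astype(np.float32);r=cv2.minAreaRect(q*1000);print(n,m.sum(),r,np.median(P[m],0))
H,Sa,V=h[...,0],h[...,1],h[...,2]
rect(roi&(H>105)&(H<130)&(Sa>120)&(Z>.31)&(Z<.33),"head")
rect(roi&((H<8)|(H>172))&(Sa>130)&(Z>.07)&(Z<.11),"bar")
rect(roi&(Z>.004)&(Z<.03),"base")
m=roi&(Z>.112)&(Z<.13)
m[:,:320]=0
n,l,st,c=cv2.connectedComponentsWithStats(m.astype(np.uint8))
for i in range(1,n):
    if st[i,4]>40: print(c[i],st[i],P[l==i].mean(0),s["color"][l==i].mean(0))
rect(roi&(Z>.2)&(np.mgrid[:480,:640][1]<258),"handle")
E
```

```text
head 1492 ((600.9987182617188, 54.851348876953125), (127.9886245727539, 229.4935760498047), 83.11392974853516) [0.6642 0.0389 0.3164]
bar 121 ((462.8262939453125, -89.36483764648438), (89.95355987548828, 9.670665740966797), 83.21865844726562) [ 0.4636 -0.0894  0.0952]
base 10109 ((606.330810546875, 35.479583740234375), (433.259033203125, 579.7293701171875), 0.0007891954737715423) [ 0.6038 -0.027   0.0109]
[335.4983 208.604 ] [326 199  20  20 303] [ 0.5592 -0.0404  0.1213] [223.0396 225.5545 229.5677]
[358.4348 211.3779] [349 202  20  20 299] [ 0.5521 -0.0996  0.1214] [88.689  88.9097 92.8395]
[381.3933 214.3467] [372 205  20  20 300] [ 0.5444 -0.1589  0.121 ] [222.59   225.21   229.2167]
handle 408 ((623.0806274414062, 183.9174346923828), (94.79236602783203, 21.940868377685547), 83.23609924316406) [0.6218 0.1833 0.339 ]
```

```bash
cat >> h.py <<'E'
from scipy.spatial.transform import Rotation as Ro, Slerp
O=np.array([.572,.059,0]);YAW=-.12
Rr=Ro.from_euler('z',YAW).as_matrix()
def W(p): return O+Rr@np.array(p)
def L(p): return Rr.T@(np.array(p)-O)
def tool(t):  # tilt deg
    t=np.radians(t);return Rr@np.array([[0,np.cos(t),np.sin(t)],[1,0,0],[0,np.sin(t),-np.cos(t)]])
def now():
    from bench import robot
    o=robot.get_obs();return o,np.array(o["tool_pos"]),Ro.from_euler('xyz',o["ee_rot"]).as_matrix()
def plan(p0,R0,p1,R1,n):
    sl=Slerp([0,1],Ro.from_matrix([R0,R1]))
    for i in range(n):
        a,b=sl(i/n).as_matrix(),sl((i+1)/n).as_matrix()
        print(np.round(a.T@(p1-p0)/n,4).tolist(),np.round(np.degrees(Ro.from_matrix(a.T@b).as_rotvec()),2).tolist())
E
python3 - <<'E'
from h import *;import pickle
S=pickle.load(open("s0.pkl","rb"));np.set_printoptions(precision=3,suppress=True)
s=S["top"];P=cloud(s)
for n,(u,v) in dict(g1=(331,282),g2=(423,242),lid=(425,298),yel=(446,198),bot=(490,222),beak=(157,197),cal=(215,297)).items():
    q=P[v-12:v+13,u-12:u+13].reshape(-1,3);z=np.nanpercentile(q[:,2],[50,97]);q=q[q[:,2]>max(z[1]-.012,.004)];print(n,q.mean(0),z,"rig",L(q.mean(0)),np.ptp(q,axis=0))
o,p,R=now()
bar=W([-.09,-.16,.09]);T=tool(42);tcp=bar+.017*T[:,2];pre=tcp-.10*T[:,2]
print("pre",pre,"tcp",tcp,"angle",np.degrees(Ro.from_matrix(R.T@T).magnitude()))
plan(p,R,pre+np.array([0,0,.03]),T,14)
E
```

```text
g1 [ 0.371 -0.029  0.079] [0.005 0.084] rig [-0.189 -0.111  0.079] [0.048 0.048 0.018]
g2 [ 0.476 -0.27   0.079] [0.056 0.084] rig [-0.056 -0.338  0.079] [0.048 0.049 0.016]
lid [ 0.325 -0.286  0.016] [0.014 0.022] rig [-0.204 -0.372  0.016] [0.063 0.064 0.015]
yel [ 0.593 -0.332  0.08 ] [0.059 0.084] rig [ 0.068 -0.386  0.08 ] [0.048 0.049 0.017]
bot [ 0.532 -0.46   0.103] [0.027 0.105] rig [ 0.023 -0.52   0.103] [0.021 0.024 0.018]
beak [0.595 0.43  0.093] [0.04  0.096] rig [-0.022  0.372  0.093] [0.065 0.067 0.016]
cal [0.325 0.286 0.009] [0.002 0.014] rig [-0.272  0.196  0.009] [0.066 0.069 0.018]
pre [ 0.408 -0.082  0.152] tcp [ 0.475 -0.09   0.077] angle 79.62751077157766
[0.0269, -0.0265, 0.0017] [-2.63, 1.8, -4.71]
[0.0289, -0.0243, 0.0014] [-2.63, 1.8, -4.71]
[0.0308, -0.0219, 0.0013] [-2.63, 1.8, -4.71]
[0.0325, -0.0194, 0.0013] [-2.63, 1.8, -4.71]
[0.0339, -0.0167, 0.0015] [-2.63, 1.8, -4.71]
[0.0351, -0.0139, 0.0019] [-2.63, 1.8, -4.71]
[0.0361, -0.0111, 0.0025] [-2.63, 1.8, -4.71]
[0.0368, -0.0082, 0.0032] [-2.63, 1.8, -4.71]
[0.0372, -0.0054, 0.004] [-2.63, 1.8, -4.71]
[0.0374, -0.0025, 0.005] [-2.63, 1.8, -4.71]
[0.0373, 0.0003, 0.0061] [-2.63, 1.8, -4.71]
[0.0369, 0.0031, 0.0074] [-2.63, 1.8, -4.71]
[0.0363, 0.0057, 0.0088] [-2.63, 1.8, -4.71]
[0.0355, 0.0082, 0.0102] [-2.63, 1.8, -4.71]
```

Run:
```python
from h import *
o,p,R=now()
T=tool(45);tcp=W([-.09,-.16,.09])+.011*T[:,2];pre=tcp-.10*T[:,2]+[0,0,.03]
print(tcp,pre)
plan(p,R,pre,T,14)
```

```text
[ 0.47121551 -0.09000643  0.08222183] [ 0.40101334 -0.08154149  0.1829325 ]
[0.0264, -0.0267, 0.0016] [-2.81, 1.93, -4.68]
[0.0284, -0.0245, 0.0013] [-2.81, 1.93, -4.68]
[0.0303, -0.0222, 0.0011] [-2.81, 1.93, -4.68]
[0.032, -0.0197, 0.0011] [-2.81, 1.93, -4.68]
[0.0335, -0.0171, 0.0013] [-2.81, 1.93, -4.68]
[0.0347, -0.0144, 0.0017] [-2.81, 1.93, -4.68]
[0.0357, -0.0116, 0.0022] [-2.81, 1.93, -4.68]
[0.0364, -0.0088, 0.003] [-2.81, 1.93, -4.68]
[0.0369, -0.006, 0.0038] [-2.81, 1.93, -4.68]
[0.0371, -0.0031, 0.0049] [-2.81, 1.93, -4.68]
[0.0371, -0.0004, 0.006] [-2.81, 1.93, -4.68]
[0.0368, 0.0023, 0.0073] [-2.81, 1.93, -4.68]
[0.0362, 0.0049, 0.0087] [-2.81, 1.93, -4.68]
[0.0354, 0.0074, 0.0102] [-2.81, 1.93, -4.68]
```

```bash
python3 -m crank '[[0.55,[0.026,-0.027,0.0015],[-2.8,1.9,-4.7]],[0.55,[0.028,-0.0245,0.0015],[-2.8,1.9,-4.7]],[0.55,[0.030,-0.022,0.001],[-2.8,1.9,-4.7]],[0.55,[0.032,-0.02,0.001],[-2.8,1.9,-4.7]],[0.55,[0.0335,-0.017,0.001],[-2.8,1.9,-4.7]],[0.55,[0.035,-0.0145,0.0015],[-2.8,1.9,-4.7]],[0.55,[0.0355,-0.0115,0.002],[-2.8,1.9,-4.7]]]'
python3 -m crank '[[0.55,[0.0365,-0.009,0.003],[-2.8,1.9,-4.7]],[0.55,[0.037,-0.006,0.004],[-2.8,1.9,-4.7]],[0.55,[0.037,-0.003,0.005],[-2.8,1.9,-4.7]],[0.55,[0.037,0,0.006],[-2.8,2.0,-4.7]],[0.55,[0.037,0.0025,0.0075],[-2.8,2.0,-4.7]],[0.55,[0.036,0.005,0.0085],[-2.8,2.0,-4.7]],[0.55,[0.0355,0.0075,0.010],[-2.8,1.9,-4.7]],[0.55,[0,0,0],[0,0,0]]]'
python3 - <<'E'
from h import *
from bench import vision
o,p,R=now()
T=tool(45);tcp=W([-.09,-.16,.09])+.011*T[:,2]
print(p,o["joint_positions"],o["width"],T.T@(tcp-p));plan(p,R,tcp,T,1)
import pickle
S={}
for n in("side","wrist"):
    S[n]=vision.snapshot(n)
pickle.dump(S,open("s1.pkl","wb"))
cv2.imwrite("pics/b1.png",np.hstack([cv2.resize(S["side"]["color"][120:360,200:450],(400,384)),cv2.resize(S["wrist"]["color"],(400,384))])[:,:,::-1])
E
```

```text
time: 0.8
tool_pos: [0.2657, -0.3061, 0.1943]
ee_rot: [2.749, -0.12, 0.852]
wrist_force: [0.2, 1.4, -0.3]
width: 0.0435
finger_force: 0.0
time: 1.6
tool_pos: [0.4308, -0.0994, 0.179]
ee_rot: [2.389, -0.013, 1.474]
wrist_force: [-0.7, 0.9, -0.6]
width: 0.0422
finger_force: 0.0
[ 0.43077145 -0.09943565  0.17900297] [-0.66899246 -0.75614987  2.21524207  0.44698164  1.06469096 -0.66019004] 0.04220508988512076 [ 0.01420306 -0.04084018  0.09602903]
[0.012, -0.0376, 0.0976] [-1.88, -1.45, 0.42]
```

View pics/b1.png

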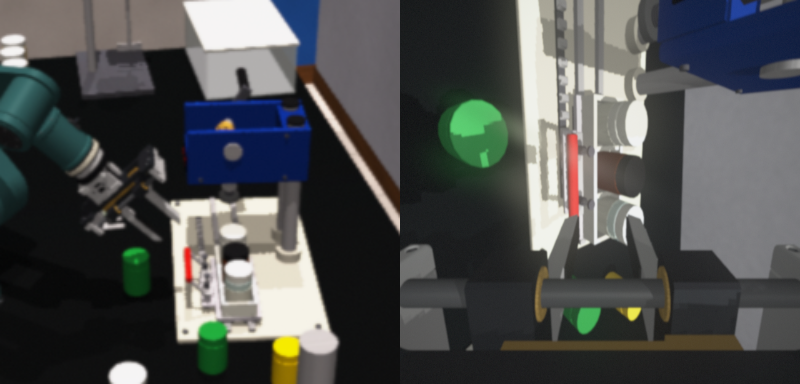

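The picture shows the gripper above and behind the bar, with the amber jar in the middle pocket. In the wrist view the bar is at (572,175) and the green look-alike lies to its left. Joint 2 is near its limit, so I'll go forward and down.

```bash
python3 -m crank '[[0.55,[0.003,-0.007,0.016],[-0.5,-0.4,0.1]],[0.55,[0.002,-0.007,0.016],[-0.5,-0.4,0.1]],[0.55,[0.002,-0.007,0.016],[-0.4,-0.3,0.1]],[0.55,[0.002,-0.007,0.016],[-0.4,-0.3,0.1]],[0.55,[0.002,-0.006,0.010],[0,0,0]],[0.55,[0,0,0],[0,0,0]]]'
python3 - <<'E'
from h import *
from bench import vision
o,p,R=now()
T=tool(45);tcp=W([-.09,-.16,.09])+.011*T[:,2]
print(p,o["joint_positions"]);plan(p,R,tcp,T,1)
s=vision.snapshot("wrist");cv2.imwrite("pics/b2.png",s["color"][:,:,::-1])
P=cloud(s);h=cv2.cvtColor(s["color"],cv2.COLOR_RGB2HSV);H,Sa=h[...,0],h[...,1]
m=((H<6)|(H>174))&(Sa>150)&(P[...,2]>.06)&(P[...,2]<.12)
q=P[m];print(len(q),np.median(q,0),L(np.median(q,0)),L(q.min(0)))
E
```

```text
time: 2.3
tool_pos: [0.458, -0.0966, 0.1028]
ee_rot: [2.359, 0.001, 1.441]
wrist_force: [-0.4, 1.0, 0.1]
width: 0.0424
finger_force: 0.0
[ 0.45795731 -0.09664053  0.10278348] [-0.55139033 -0.6419099   2.33492456  0.43176659  0.75911542 -0.63070893]
[0.0083, -0.0058, 0.0232] [-0.15, 0.43, -0.38]
2614 [ 0.4603959  -0.08940924  0.0949598 ] [-0.09303511 -0.16070235  0.0949598 ] [-0.09678845 -0.21086739  0.06794727]
```

View pics/b2.png

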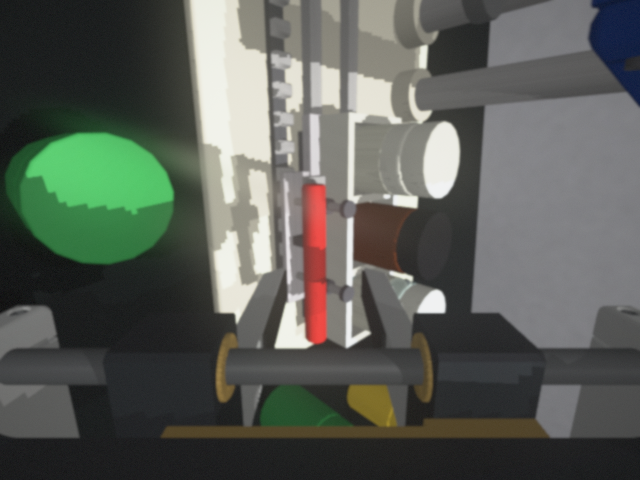

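The red bar is at (315,260), between the two fingers (tips at about 280 and 370), and clear of the jars. I'll advance and close.

```bash
python3 -m crank '[[0.55,[0.004,-0.003,0.008],[0,0.2,-0.2]],[0.55,[0.004,-0.003,0.008],[0,0.2,-0.2]],[0.55,[0,0,0.007],[0,0,0]],[0.55,[0,0,0],[0,0,0]],[0.9,[0,0,0],[0,0,0]],[0.9,[0,0,0],[0,0,0]],[0.9,[0,0,0],[0,0,0]],[0.9,[0,0,0],[0,0,0]]]'
python3 - <<'E'
from h import *
o,p,R=now();np.set_printoptions(precision=4,suppress=True)
T=tool(45);g=p-.011*R[:,2]
print(L(p),"bar",L(g),o["joint_positions"],o["width"],o["finger_force"]);print("up",R.T@[0,0,1],"ey",R.T@Rr[:,1])
E
```

```text
time: 3.15
tool_pos: [0.4707, -0.0889, 0.0828]
ee_rot: [2.359, 0.002, 1.455]
wrist_force: [-9.5, -0.4, -2.1]
width: 0.0138
finger_force: 3.9
[-0.0829 -0.1589  0.0828] bar [-0.0906 -0.1589  0.0906] [-0.5043 -0.5739  2.3453  0.4392  0.6737 -0.6356] 0.013821782380981985 3.909319471567869
up [-0.0024  0.7051 -0.7091] ey [1.     0.0044 0.001 ]
```

```bash
python3 -m crank '[[1,[0,0,0],[0,0,0]],[1,[0,0.0026,-0.0026],[0,0,0]],[1,[0,0.0026,-0.0026],[0,0,0]],[1,[0,0.0025,-0.0025],[0,0,0]],[1,[0,0,0],[0,0,0]],[1,[0,0,0],[0,0,0]]]'
python3 - <<'E'
from h import *
o,p,R=now();np.set_printoptions(precision=4,suppress=True)
print("bar",L(p-.011*R[:,2]),o["width"],o["finger_force"],Rr.T@o["wrist_force"])
E
```

```text
time: 3.75
tool_pos: [0.4707, -0.0886, 0.0932]
ee_rot: [2.359, 0.001, 1.454]
wrist_force: [-5.6, -0.8, -6.0]
width: 0.0131
finger_force: 30.0
bar [-0.0907 -0.1587  0.101 ] 0.013143415665406399 29.998023211956024 [-5.4824 -1.4171 -6.0043]
```

```bash
python3 -m crank '[[1,[0.008,0,0],[0,0,0]],[1,[0.014,0,0],[0,0,0]],[1,[0.014,0,0],[0,0,0]],[1,[0.014,0,0],[0,0,0]],[1,[0.014,0,0],[0,0,0]],[1,[0.014,0,0],[0,0,0]],[1,[0.008,0,0],[0,0,0]],[1,[0,0,0],[0,0,0]]]'
python3 - <<'E'
from h import *
o,p,R=now();np.set_printoptions(precision=4,suppress=True)
print("bar",L(p-.011*R[:,2]),o["width"],o["finger_force"],Rr.T@o["wrist_force"],o["joint_positions"])
E
```

```text
time: 4.55
tool_pos: [0.4811, -0.0018, 0.0935]
ee_rot: [2.359, -0.0, 1.456]
wrist_force: [-3.4, 2.1, -5.4]
width: 0.0135
finger_force: 30.0
bar [-0.0907 -0.0713  0.1013] 0.01348990814391909 29.998187720775604 [-3.6412  1.6539 -5.4402] [-0.1293 -0.5748  2.3232  0.0182  0.6104 -0.0251]
```

```bash
python3 -m crank '[[1,[0.008,0,0],[0,0,0]],[1,[0.014,0,0],[0,0,0]],[1,[0.014,0,0],[0,0,0]],[1,[0.014,0,0],[0,0,0]],[1,[0.014,0,0],[0,0,0]],[1,[0.0085,0,0],[0,0,0]],[1,[0,0,0],[0,0,0]],[1,[0,0,0],[0,0,0]]]'
python3 - <<'E'
from h import *
from bench import vision
o,p,R=now();np.set_printoptions(precision=4,suppress=True)
print("bar",L(p-.011*R[:,2]),o["width"],o["finger_force"],Rr.T@o["wrist_force"],o["joint_positions"])
I=[]
for n in("side","wrist"):
    s=vision.snapshot(n);P=cloud(s);h=cv2.cvtColor(s["color"],cv2.COLOR_RGB2HSV);H,Sa=h[...,0],h[...,1]
    m=((H<6)|(H>174))&(Sa>150)&(P[...,2]>.06)&(P[...,2]<.13)
    q=(P[m]-O)@Rr;print(n,len(q),np.percentile(q,[2,50,98],axis=0) if len(q) else'')
    I.append(s["color"])
cv2.imwrite("pics/b3.png",np.hstack([cv2.resize(I[0][120:360,200:450],(400,384)),cv2.resize(I[1],(400,384))])[:,:,::-1])
E
```

```text
time: 5.35
tool_pos: [0.4897, 0.0683, 0.0936]
ee_rot: [2.358, 0.001, 1.453]
wrist_force: [-4.7, 1.0, -6.3]
width: 0.0131
finger_force: 30.0
bar [-0.0906 -0.0006  0.1014] 0.01308844711064044 29.997512698173523 [-4.8079  0.4681 -6.252 ] [ 0.1635 -0.4839  2.2763 -0.3478  0.6145  0.4891]
side 38 [[-0.0951 -0.0527  0.0992]
 [-0.089  -0.0323  0.1061]
 [-0.0829  0.0003  0.1114]]
wrist 3122 [[-0.0973 -0.0309  0.0992]
 [-0.0941  0.0068  0.1053]
 [-0.087   0.0432  0.1074]]
```

View pics/b3.png

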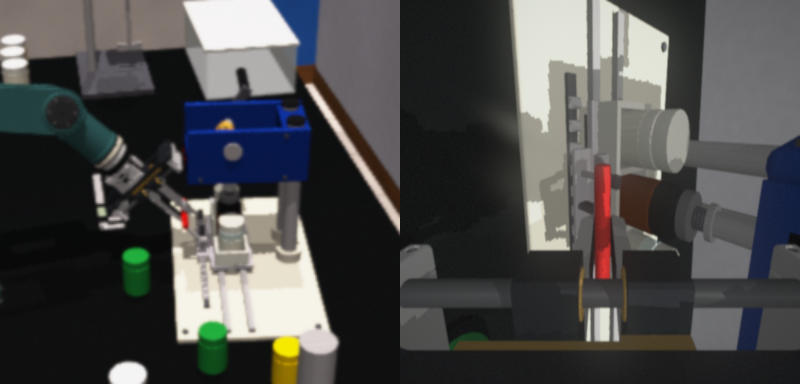

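The amber jar (640,205 in the wrist view) is in line with the ram, and the bar is gripped at (602,220). I'll nudge 1.5 mm further and let it down.

```bash
python3 -m crank '[[1,[0.0017,0,0],[0,0,0]],[1,[0,0,0],[0,0,0]],[1,[0,-0.0025,0.0025],[0,0,0]],[1,[0,-0.0025,0.0025],[0,0,0]],[1,[0,-0.0022,0.0022],[0,0,0]],[1,[0,0,0],[0,0,0]],[1,[0,0,0],[0,0,0]]]'
python3 - <<'E'
from h import *
o,p,R=now();np.set_printoptions(precision=4,suppress=True)
print("bar",L(p-.011*R[:,2]),o["width"],o["finger_force"],Rr.T@o["wrist_force"])
E
```

```text
time: 6.15
tool_pos: [0.4898, 0.0688, 0.0836]
ee_rot: [2.358, 0.002, 1.451]
wrist_force: [-7.3, 0.4, -4.3]
width: 0.013
finger_force: 30.0
bar [-0.0906 -0.0001  0.0913] 0.013011726312033274 29.998134076595306 [-7.3396 -0.5225 -4.312 ]
```

```bash
python3 -m crank '[[0.55,[0,0,0],[0,0,0]],[0.55,[0,0,0],[0,0,0]],[0.55,[0,0,0],[0,0,0]],[0.55,[0,0,0],[0,0,0]],[0.55,[0,0,0],[0,0,0]],[0.55,[0,0,0],[0,0,0]]]'
python3 - <<'E'
from h import *
from bench import vision
o,p,R=now();np.set_printoptions(precision=4,suppress=True)
print("bar",L(p-.011*R[:,2]),o["width"],o["finger_force"],Rr.T@o["wrist_force"],o["joint_positions"])
s=vision.snapshot("wrist");P=cloud(s);h=cv2.cvtColor(s["color"],cv2.COLOR_RGB2HSV);H,Sa=h[...,0],h[...,1]
m=((H<6)|(H>174))&(Sa>150)&(P[...,2]>.06)&(P[...,2]<.13)
q=(P[m]-O)@Rr;print(len(q),np.percentile(q,[2,50,98],axis=0))
E
```

```text
time: 6.75
tool_pos: [0.4916, 0.07, 0.086]
ee_rot: [2.352, 0.002, 1.454]
wrist_force: [-0.1, -0.5, -0.2]
width: 0.0423
finger_force: 0.0
bar [-0.089   0.0012  0.0938] 0.04234125321458344 0.0 [ 0.0136 -0.5461 -0.2441] [ 0.1701 -0.4663  2.2858 -0.3738  0.5866  0.5199]
2888 [[-0.0973 -0.029   0.0888]
 [-0.0941  0.0085  0.0945]
 [-0.0872  0.043   0.0965]]
```

Run:
```python
from h import *
o,p,R=now()
A=p-.09*R[:,2];plan(p,R,A,R,1);print(L(A))
B=W([-.17,.09,.40]);T0=tool(0);plan(A,R,B,T0,10)
C=W([.036,.135,.395]);print(T0.T@(C-B),C)
```

```text
[-0.0, -0.0, -0.09] [0.0, 0.0, 0.0]
[-0.1451968   0.00111848  0.14910758]
[0.0089, 0.0161, -0.0194] [4.52, 0.0, 0.02]
[0.0089, 0.0145, -0.0206] [4.52, 0.0, 0.02]
[0.0089, 0.0128, -0.0217] [4.52, 0.0, 0.02]
[0.0089, 0.0111, -0.0227] [4.52, 0.0, 0.02]
[0.0089, 0.0092, -0.0235] [4.52, 0.0, 0.02]
[0.0089, 0.0074, -0.0241] [4.52, 0.0, 0.02]
[0.0089, 0.0054, -0.0246] [4.52, 0.0, 0.02]
[0.0089, 0.0035, -0.025] [4.52, 0.0, 0.02]
[0.0089, 0.0015, -0.0252] [4.52, 0.0, 0.02]
[0.0089, -0.0005, -0.0252] [4.52, 0.0, 0.02]
[0.045 0.206 0.005] [0.62390226 0.18871953 0.395     ]
```

```bash
python3 -m crank '[[0.55,[0,0,-0.010],[0,0,0]],[0.55,[0,0,-0.018],[0,0,0]],[0.55,[0,0,-0.02],[0,0,0]],[0.55,[0,0,-0.02],[0,0,0]],[0.55,[0,0,-0.015],[0,0,0]],[0.55,[0,0,-0.007],[0,0,0]]]'
```

```text
time: 7.4
tool_pos: [0.4277, 0.0778, 0.1503]
ee_rot: [2.352, 0.001, 1.454]
wrist_force: [-0.3, 0.2, 0.0]
width: 0.0425
finger_force: 0.0
```

```bash
python3 -m crank '[[0.45,[0.009,0.016,-0.0195],[4.5,0,0]],[0.45,[0.009,0.0145,-0.0205],[4.5,0,0]],[0.45,[0.009,0.013,-0.0215],[4.5,0,0]],[0.45,[0.009,0.011,-0.0225],[4.5,0,0]],[0.45,[0.009,0.009,-0.0235],[4.5,0,0]],[0.45,[0.009,0.0075,-0.024],[4.5,0,0]],[0.45,[0.009,0.0055,-0.0245],[4.5,0,0]],[0.45,[0.009,0.0035,-0.025],[4.5,0,0]]]'
python3 -m crank '[[0.45,[0.009,0.0015,-0.025],[4.5,0,0]],[0.45,[0.009,0,-0.025],[4.5,0,0]],[0.45,[0,0,0],[0,0,0]],[0.45,[0,0,0],[0,0,0]]]'
python3 - <<'E'
from h import *
o,p,R=now();np.set_printoptions(precision=4,suppress=True)
print(L(p),o["joint_positions"]);plan(p,R,W([.036,.135,.39]),tool(0),1)
from bench import vision
s=vision.snapshot("top");P=(cloud(s)-O)@Rr
u=np.mgrid[:480,:640]
m=(P[...,0]>-.05)&(P[...,0]<.1)&(P[...,1]>.09)&(P[...,1]<.19)&(P[...,2]>.25)&(P[...,2]<.36);q=P[m]
print(len(q));print(np.percentile(q,[2,50,98],axis=0) if len(q) else 0)
E
```

```text
time: 8.2
tool_pos: [0.4174, 0.152, 0.3494]
ee_rot: [2.986, 0.002, 1.453]
wrist_force: [0.2, 0.5, 0.3]
width: 0.0517
finger_force: 0.0
time: 8.6
tool_pos: [0.4156, 0.17, 0.3972]
ee_rot: [3.14, 0.003, 1.453]
wrist_force: [0.1, 0.4, -0.4]
width: 0.0518
finger_force: 0.0
[-0.1686  0.0915  0.3972] [ 0.2645 -0.0945  1.1714 -0.0036  2.0644  0.3806]
[0.0431, 0.2047, 0.0074] [0.08, 0.16, 0.13]
373
[[0.0255 0.0917 0.3296]
 [0.0345 0.1334 0.3391]
 [0.0455 0.1759 0.3459]]
```

```bash
python3 -m crank '[[0.45,[0.004,0.018,0],[0,0,0]],[0.45,[0.007,0.035,0.001],[0,0,0]],[0.45,[0.007,0.035,0.001],[0,0,0]],[0.45,[0.007,0.035,0.001],[0,0,0]],[0.45,[0.007,0.035,0.001],[0,0,0]],[0.45,[0.006,0.030,0.001],[0,0,0]],[0.45,[0.005,0.017,0.001],[0,0,0]],[0.45,[0,0,0],[0,0,0]]]'
python3 - <<'E'
from h import *
o,p,R=now();np.set_printoptions(precision=4,suppress=True)
print(L(p),o["joint_positions"]);plan(p,R,W([.0355,.135,.314]),tool(0),1)
E
```

```text
time: 9.45
tool_pos: [0.6242, 0.1885, 0.3887]
ee_rot: [-3.139, 0.004, 1.453]
wrist_force: [-0.1, 0.3, 0.2]
width: 0.0514
finger_force: 0.0
[0.0364 0.1348 0.3887] [ 0.2079  0.3908  0.6378 -0.0034  2.1171  0.3242]
[0.0005, -0.0006, 0.0747] [-0.17, 0.23, 0.11]
```

```bash
python3 -m crank '[[0.45,[0,-0.0005,0.015],[0,0,0]],[0.45,[0,0,0.02],[0,0,0]],[0.45,[0,0,0.02],[0,0,0]],[0.45,[0,0,0.015],[0,0,0]],[0.45,[0,0,0.004],[0,0,0]],[0.45,[0,0,0],[0,0,0]]]'
python3 -m crank '[[1,[0,0,0],[0,0,0]],[1,[0,0,0],[0,0,0]],[1,[0,0,0],[0,0,0]],[1,[0,0,0],[0,0,0]],[1,[0,0,0],[0,0,0]]]'
python3 - <<'E'
from h import *
o,p,R=now();np.set_printoptions(precision=4,suppress=True)
l=L(p);print(l,o["width"],o["finger_force"],o["wrist_force"])
th0=-np.arcsin(l[0]/.065);print(th0, .277+.065*np.cos(th0)-l[2]);n=16
th=np.linspace(th0,1.57,n+1);q=np.c_[-.065*np.sin(th),0*th,.065*np.cos(th)]
for i in range(n): print(np.round(R.T@Rr@(q[i+1]-q[i]),4).tolist())
E
```

```text
time: 10.05
tool_pos: [0.6214, 0.1885, 0.3185]
ee_rot: [3.141, 0.003, 1.454]
wrist_force: [0.9, 0.4, 0.8]
width: 0.0514
finger_force: 0.0
time: 10.55
tool_pos: [0.6234, 0.1886, 0.3191]
ee_rot: [3.138, 0.002, 1.453]
wrist_force: [1.3, 0.0, 1.3]
width: 0.0211
finger_force: 30.0
[0.0356 0.1349 0.3191] 0.021088737131254334 30.000406801700592 [1.3348 0.0299 1.2651]
-0.5788114107917968 0.012315261203875716
[0.0, -0.0076, -0.0043]
[0.0, -0.0081, -0.0032]
[0.0, -0.0085, -0.0021]
[0.0, -0.0087, -0.001]
[0.0, -0.0087, 0.0002]
[0.0, -0.0086, 0.0014]
[0.0, -0.0084, 0.0025]
[0.0, -0.0079, 0.0036]
[0.0, -0.0074, 0.0046]
[0.0, -0.0067, 0.0056]
[0.0, -0.0059, 0.0064]
[0.0, -0.005, 0.0072]
[0.0, -0.004, 0.0078]
[0.0, -0.0029, 0.0082]
[0.0, -0.0018, 0.0085]
[0.0, -0.0006, 0.0087]
```

```bash
python3 -m crank '[[1,[0,-0.0076,-0.0043],[0,0,0]],[1,[0,-0.0081,-0.0032],[0,0,0]],[1,[0,-0.0085,-0.0021],[0,0,0]],[1,[0,-0.0087,-0.001],[0,0,0]],[1,[0,-0.0087,0.0002],[0,0,0]],[1,[0,-0.0086,0.0014],[0,0,0]],[1,[0,-0.0084,0.0025],[0,0,0]],[1,[0,0,0],[0,0,0]]]'
python3 - <<'E'
from h import *
o,p,R=now();np.set_printoptions(precision=4,suppress=True)
l=L(p);print(l,o["width"],o["finger_force"],Rr.T@o["wrist_force"])
x,z=l[0],l[2]+.0123-.277;print(np.hypot(x,z))
th0=np.arctan2(-x,z);print(th0);n=10
th=np.linspace(th0,1.57,n+1);q=np.c_[-.065*np.sin(th),0*th,.065*np.cos(th)]
for i in range(n): print(np.round(R.T@Rr@(q[i+1]-q[i]),4).tolist())
E
```

```text
time: 11.35
tool_pos: [0.5637, 0.1958, 0.3252]
ee_rot: [3.14, 0.002, 1.454]
wrist_force: [2.4, 1.1, 0.5]
width: 0.0208
finger_force: 30.0
[-0.0247  0.1349  0.3252] 0.020810683724737936 30.000779628753662 [2.2475 1.4226 0.5289]
0.06528614627835058
0.3872432688908728
[0.0, -0.0069, 0.0033]
[0.0, -0.0065, 0.0041]
[0.0, -0.006, 0.0048]
[0.0, -0.0054, 0.0055]
[0.0, -0.0047, 0.0061]
[0.0, -0.0039, 0.0066]
[0.0, -0.0031, 0.007]
[0.0, -0.0023, 0.0073]
[0.0, -0.0014, 0.0076]
[0.0, -0.0005, 0.0077]
```

```bash
python3 -m crank '[[1,[0,-0.0069,0.0033],[0,0,0]],[1,[0,-0.0065,0.0041],[0,0,0]],[1,[0,-0.006,0.0048],[0,0,0]],[1,[0,-0.0054,0.0055],[0,0,0]],[1,[0,-0.0047,0.0061],[0,0,0]]]'
python3 -m crank '[[1,[0,-0.0039,0.0066],[0,0,0]],[1,[0,-0.0031,0.007],[0,0,0]],[1,[0,-0.0023,0.0073],[0,0,0]],[1,[0,-0.0014,0.0076],[0,0,0]],[1,[0,-0.0005,0.0077],[0,0,0]],[1,[0,0,0],[0,0,0]],[1,[0,0,0],[0,0,0]]]'
python3 - <<'E'
from h import *
o,p,R=now();np.set_printoptions(precision=4,suppress=True)
l=L(p);print(l,o["width"],o["finger_force"],Rr.T@o["wrist_force"])
x,z=l[0],l[2]+.0123-.277;print(np.hypot(x,z),np.arctan2(-x,z))
E
```

```text
time: 11.85
tool_pos: [0.5344, 0.1994, 0.3012]
ee_rot: [3.14, 0.001, 1.454]
wrist_force: [1.1, 2.4, 5.6]
width: 0.0211
finger_force: 30.0
time: 12.55
tool_pos: [0.5235, 0.2006, 0.2623]
ee_rot: [-3.139, 0.003, 1.454]
wrist_force: [-0.3, 5.1, -2.0]
width: 0.0213
finger_force: 30.0
[-0.0651  0.1347  0.2623] 0.021251864409219556 30.000814497470856 [-0.8797  5.0154 -2.0429]
0.06519237412892329 1.6079822504713441
```

```bash
python3 -m crank '[[0.5,[0,0,0],[0,0,0]],[0.5,[0,0,0],[0,0,0]],[0.5,[0,0,0],[0,0,0]],[0.5,[0,0,0],[0,0,0]],[0.5,[0,0,-0.008],[0,0,0]],[0.5,[0,0,-0.016],[0,0,0]],[0.5,[0,0,-0.025],[0,0,0]],[0.5,[0,0,-0.025],[0,0,0]]]'
python3 -m crank '[[0.5,[0,0,-0.025],[0,0,0]],[0.5,[0,-0.025,-0.015],[0,0,0]],[0.5,[0,-0.035,0],[0,0,0]],[0.5,[0,-0.04,0],[0,0,0]],[0.5,[0,-0.04,0],[0,0,0]],[0.5,[0,-0.02,0],[0,0,0]],[0.5,[0,0,0],[0,0,0]],[0.5,[0,0,0],[0,0,0]]]'
python3 - <<'E'
from h import *
from bench import vision
o,p,R=now();np.set_printoptions(precision=4,suppress=True);print(L(p),o["wrist_force"])
s=vision.snapshot("top");P=(cloud(s)-O)@Rr
m=(P[...,0]>-.12)&(P[...,0]<.1)&(P[...,1]>.1)&(P[...,1]<.18)&(P[...,2]>.2)&(P[...,2]<.36);q=P[m]
print(len(q),np.percentile(q,[2,50,98],axis=0) if len(q) else 0)
t=vision.snapshot("side")
P=(cloud(t)-O)@Rr;h=cv2.cvtColor(t["color"],cv2.COLOR_RGB2HSV);H,Sa=h[...,0],h[...,1]
m=((H<6)|(H>174))&(Sa>130)&(P[...,2]>.06)&(P[...,2]<.13)&(abs(P[...,1])<.08)&(P[...,0]<-.06);q=P[m];print(len(q),np.median(q,0))
cv2.imwrite("pics/e.png",np.hstack([cv2.resize(t["color"][130:330,280:430],(375,500)),cv2.resize(s["color"][110:310,200:370],(425,500))])[:,:,::-1])
E
```

```text
time: 13.35
tool_pos: [0.5241, 0.2001, 0.3402]
ee_rot: [3.14, 0.002, 1.453]
wrist_force: [0.9, -0.2, 0.3]
width: 0.0469
finger_force: 0.0
time: 14.15
tool_pos: [0.3656, 0.2191, 0.3795]
ee_rot: [3.138, 0.001, 1.453]
wrist_force: [0.7, 0.0, -1.1]
width: 0.0471
finger_force: 0.0
[-0.2241  0.1342  0.3795] [ 0.6632  0.0466 -1.0781]
303 [[-0.0754  0.1021  0.2743]
 [-0.0658  0.1385  0.2819]
 [-0.0551  0.1758  0.2885]]
66 [-0.0883 -0.0117  0.096 ]
```

View pics/e.png

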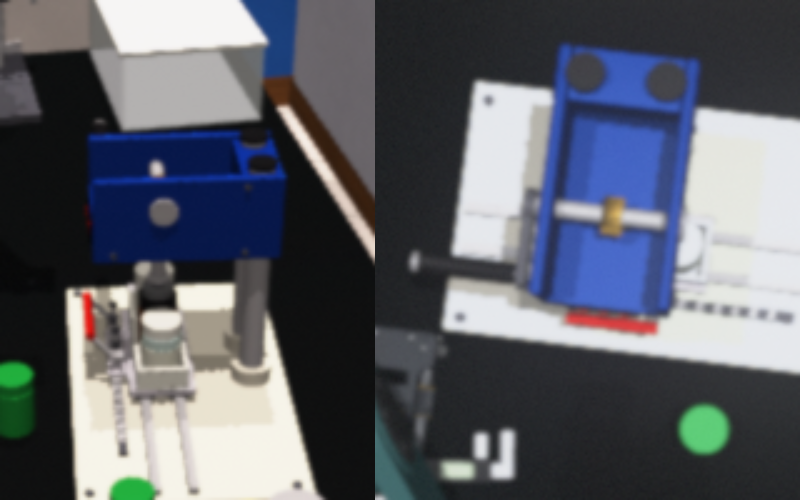

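The crank handle is level towards the robot at about (460,265), and its depth gives about 1.6 rad, inside the dwell. The foot sits on the black amber lid at (155,280), the bar is down at (610,322), and the gripper is clear. Handing in.

```bash
python3 -c "
from bench import robot
print(robot.close_job())"
```

```text
the job is handed in; nothing more can be done
None
```

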